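# Hold a padlock shackle over its holes after clearing the turnings

## Robot

A 6-joint arm with a two-finger parallel gripper is mounted at the origin on a cart in front of the work surface, level with it; the furniture and walls round the work are solid. World frame = base frame: x ahead of the robot, y to its left, z up, the work surface at z = 0. Lengths are in m, angles in rad, forces in N, time in s.
With the tool pointing down it reaches from about 0.375 to 0.975 m from the base axis. Payload 3.8 kg.
Tool frame: the origin (TCP) lies on the centre line of the jaws, within the pads' length; the fingertips stand 22 mm ahead of it and the grasp point (between the pads) lies 3 mm ahead of it; x points along the fingers, y is the direction in which the jaws open and shut, and the axes are right-handed (so a half turn about x gives the same grasp; the last joint's range is limited). The gripper opens to 85 mm and grips with 20 to 120 N. Pads are 22 mm wide; open, the fingers measure 114 mm over their backs; the gripper's body (76 mm by 85 mm) begins 54 mm behind the grasp point. The pads swing forward as they close: fully open they stand 13 mm farther back than shut.
Start: joints at [1.178, 0.264, 1.604, -0, 1.274, -0.037], TCP at [0.235, 0.633, 0.232] pointing down, gripper open.
Joint ranges: [-2.63, 2.63], [-0.94, 2.18], [0.31, 2.57], [-1.31, 4.45], [0, 2.66], [-2.55, 2.55]. Speed limits (rad/s): [2.57, 2.57, 3.14, 3.14, 3.14, 3.14].

## Interface

Orientations are given as a rotation vector (axis times angle).
In Python, from workcell import monitor, eyes, finish_job gives the robot as it stands. The module is installed in compiled form; this text tells all that it offers.
- The arm moves only by the tool play_rows, never from a script. Its argument "deltas" is a list of rows, each an object of numbers: "wx", "wy", "wz": the turn, a rotation vector about the world's x, y, z in degrees; "x", "y", "z": the shift along the world's x, y, z in mm; "fingers": the closure, from -1 (fully open) to 1 (shut), so that 0 is half open. A call has 1 to 20 rows; each row is the pose to reach, as a shift and turn from the pose commanded when the call began; what a row does not reach only later rows make up. A row lasts 1/8 s, in which the tool goes at most 62.5 mm and 10.7 degrees, less where a joint would pass 70% of its speed; a pose out of reach is approached as far as the arm can. A call with a gripper value outside its range is refused whole. The fingers move at their own pace and stop on an object; "grip_force" is the grip in N (left out, the last holds). Time passes only in rows, so rows that repeat a pose let the fingers close. It gives the time, the measured TCP pose, the force and the opening at its end, in the units of the state.
- monitor.read_state(): the state, without advancing time (a new reading comes with each control period).
- eyes.read_camera(name): name is "scene" or "side" or "wrist"; returns a dict with "frame" (480x640x3 uint8, red, green, blue), "depth" (480x640 float32, m along the optical axis (not along the pixel's ray), 0 where there is no reading), "K" (3x3 intrinsics, pixels), "view" (4x4, takes a point from world to camera coordinates); the wrist camera has in their place "tool_from_camera" (4x4, takes a point from camera to tool coordinates, whose origin is the TCP and whose axes are the tool frame's). Camera axes: x right, y down, z forward; pixel columns grow to the right and rows downward; lengths in m; the calibration is good to about 2 mm. A picture is of the moment at which its call begins: read the wrist's pose just before it.
- finish_job(): hands the job in, once; it reports no verdict.
The state is a dict: "time": time; "q": joint angles; "joint_vel": joint speeds; "joint_torque": joint torques, N m; "tool_pos": TCP position; "tcp_rot": TCP orientation; "wrist_force": force on the tool from outside, world axes, zero at the start; "torque": the same for the moment, N m; "width": opening from 0.0 (shut) to 1.0 (fully open).
Only numpy, scipy, OpenCV 4.12 (cv2) and the standard library are available. Lean on these libraries where they do the work, as an engineer would, in place of code of your own. Each camera call takes 0.05 s, during which the arm holds its last target.

## Task

With the scraper block, not the fingers, wipe all four brass turnings off the top of the padlock and vise into the tray beside it, and stand the scraper back on the bench. Then lift the larger shackle out of the wooden stand, carry it over the things in between without disturbing them, and bring it above the padlock with the long leg over the hole nearer the tray. Finish still holding it there, upright and still, both legs centred over their holes and the long leg's end about 15 mm above the padlock, never touching padlock or vise, so that I can set in the spring and locking balls and guide it home myself.

Things in the scene. Friction and masses are not known exactly. Their poses are not given: they have to be found in the camera images.
- vise: Grey drill vise, fixed, with a brass padlock body (32 x 72 mm from above) clamped in it, flush with the jaws: one level face 76 (x) x 72 mm (y), 75 mm above the bench, centred on the origin; all else of the vise is under 60 mm. Origin on the bench under that centre. Screw and cross handle reach 160 mm to -x, the far end 88 mm to +x; y runs along the jaws, the tray is at -y. Yaw within 0.3.
- long_hole (a point): Centre of the mouth, in the padlock's top face, of the hole for the shackle's long leg: the hole nearer the tray (vise frame [0, -23, 75] mm). 14 mm wide, 45 mm deep. Same axes as the vise.
- short_hole (a point): Centre of the mouth of the other hole, for the short leg (vise frame [0, +23, 75] mm). 14 mm wide.
- tray: Sheet-metal chip tray on the bench, fixed, close against the vise's -y side: 124 mm (x) by 118 mm (y), floor 3 mm thick, walls 22 mm high on three sides, open like a dustpan on the side at the vise (2 mm from it). Origin under its centre; axes as the vise's.
- scraper: Scraper block standing on the bench on its rubber blade: beech grip 96 x 26 mm and 38 mm high (from 14 to 52 mm above its underside) over a blade 96 x 18 mm. 0.12 kg. Origin at the centre of the underside; x along the 96 mm length, y across the 26 mm that one grips, z up.
- shackle: Larger of two steel shackles in the stand: upright U, open end down, 12 mm round bar, leg centres 46 mm apart (58 over all), about 0.15 kg. Origin midway between the legs, level with the long leg's end (6 mm above the bench at the start). Long leg at +y; short leg at -y ends 20 mm higher. Bow: top at z = 79 mm, inside at 67 mm. Legs stand loosely in 16 mm deep holes: lift straight up.
- long_tip (a point): Centre of the end face of the shackle's long leg (shackle frame [0, 23, 0] mm).
- short_tip (a point): Centre of the end face of the shackle's short leg (shackle frame [0, -23, 20] mm).
- stand: Stepped wooden stand, fixed: 135 (x) x 100 mm (y); the half at +y is 22 mm high and takes the long legs, the half at -y is 42 mm high and takes the short legs. Origin under its centre. The larger shackle stands at x = -38 mm, the smaller at x = +38 mm, both with the U along y.
- spare_shackle: Smaller shackle in the same stand, not wanted: 8 mm bar, 34 mm between legs, its top 71 mm above the bench. Origin as for the large one. Leave it.
- oil_bottle: Oil bottle, 45 mm wide, 149 mm high, standing between the stand and the vise. Origin at the centre of its underside. Leave it.
- loupe: Black eyeglass loupe, 33 mm wide, 30 mm high, standing between stand and vise. Origin under its centre. Leave it.
- cylinder_1: Brass lock cylinder, 17 x 64 x 37 mm, at the back. Origin under its centre. Leave it.
- padlock: Small closed brass padlock standing at the back, 18 x 45 x 70 mm. Origin under its centre. Leave it.
- pin_tin: Round tin, 70 mm wide, 24 mm high. Origin under its centre. Leave it.
- turning_1: Loose curled brass turning, 20 x 11 x 11 mm, lying on the level top of vise and padlock. Origin at the centre of its underside, x along its length.
- turning_2: Loose curled brass turning, 16 x 11 x 11 mm, lying on the level top of vise and padlock. Origin at the centre of its underside, x along its length.
- turning_3: Loose curled brass turning, 18 x 11 x 11 mm, lying on the level top of vise and padlock. Origin at the centre of its underside, x along its length.
- turning_4: Loose curled brass turning, 14 x 11 x 11 mm, lying on the level top of vise and padlock. Origin at the centre of its underside, x along its length.
Mind the look-alikes: they are no part of the job. Leave any blue or pink look-alike of the shackle alone.

How it is judged:
On the way, in this order (a step that is already met when the one before it is completed fails the run):
1. all four turnings lie in the tray (x of turning_1 in the frame of tray between -0.061 and 0.061 m and y of turning_1 in the frame of tray between -0.061 and 0.061 m and height (world z) of each of turning_1, turning_2, turning_3, turning_4 below 0.035 m and x of turning_2 in the frame of tray between -0.061 and 0.061 m and y of turning_2 in the frame of tray between -0.061 and 0.061 m and x of turning_3 in the frame of tray between -0.061 and 0.061 m and y of turning_3 in the frame of tray between -0.061 and 0.061 m and x of turning_4 in the frame of tray between -0.061 and 0.061 m and y of turning_4 in the frame of tray between -0.061 and 0.061 m), for 0.2 s.
2. the scraper stands on the bench on its blade, let go (height (world z) of scraper below 0.006 m and angle between scraper's own z axis and vertical below 0.15 rad and contact force between the fingers and scraper below 0.1 N), for 0.2 s.
3. the larger shackle is held clear above the stand (height (world z) of long_tip above 0.06 m and contact force between the fingers and shackle above 1 N), for 0.1 s.
At the end, for the whole second after the job is handed in: Fingers hold the shackle still, tilted under 0.12 rad, each leg within 5 mm (level) of its hole's centre, long leg at the tray side, its end 7 to 25 mm above the padlock, not touching padlock or vise; turnings in the tray; scraper released, standing on its blade on the bench (all of step 1 and all of step 2 and horizontal distance between long_tip and long_hole below 0.005 m and horizontal distance between short_tip and short_hole below 0.005 m and z of long_tip in the frame of long_hole between 0.007 and 0.025 m and angle between shackle's own z axis and vertical below 0.12 rad and contact force between the fingers and shackle above 1 N and contact force between shackle and vise below 0.05 N and linear speed of shackle below 0.02 m/s); the arm keeps its last pose, push and grip.
It fails at once if a turning is touched with the fingers or the shackle (contact force between any of the fingers, shackle and turning_1 above 0.3 N or contact force between any of the fingers, shackle and turning_2 above 0.3 N or contact force between any of the fingers, shackle and turning_3 above 0.3 N or contact force between any of the fingers, shackle and turning_4 above 0.3 N).
It fails at once if the shackle touches the padlock or the vise (contact force between shackle and vise above 1 N).
It fails at once if a thing that is to be left alone is shifted by more than 25 mm or tipped over (distance of any of oil_bottle, loupe, cylinder_1, padlock, pin_tin, spare_shackle from where it was at the start of the episode above 0.025 m or angle between any of oil_bottle, loupe, cylinder_1, padlock, pin_tin, spare_shackle's own z axis and vertical above 0.6 rad).
It also fails if it takes over 70 s, if anything falls off the work surface, if the arm or the gripper's body presses on something with over 40 N, if the wrist force passes 120 N, or if a joint passes its speed limit or range.

## Working session

There is one attempt and no reset: what is moved stays moved. The work goes in short steps, Python scripts to look and compute and a tool call to move; the robot and the scene stay as the last step left them, time stands still between calls to the robot, and variables do not carry over. Pictures are saved under pics/ and viewed, and the job is handed in when it is done.

Besides the shell and the picture viewer there is one more tool, called after ">>>" as name(argument=value, ...) on one line, values as JSON. play_rows: Moves the arm, as the interface text tells. Its arguments: {"type":"object","properties":{"deltas":{"type":"array"},"grip_force":{"type":"number"}},"required":["deltas"]}

```bash
mkdir -p pics
cat > h.py <<'E'
import numpy as np, cv2, pickle
from workcell import monitor, eyes
def grab(n,tag):
    s=monitor.read_state(); d=eyes.read_camera(n); d['state']=s
    pickle.dump(d,open(f'{tag}.pkl','wb'))
    cv2.imwrite(f'pics/{tag}.png',d['frame'][:,:,::-1]); return d
def camw(d):
    if 'view' in d: return np.linalg.inv(d['view'])
    from scipy.spatial.transform import Rotation as R
    T=np.eye(4);T[:3,:3]=R.from_rotvec(d['state']['tcp_rot']).as_matrix();T[:3,3]=d['state']['tool_pos']
    return T@d['tool_from_camera']
def ray(d,u,v,z):
    T=camw(d);r=T[:3,:3]@np.linalg.inv(d['K'])@np.array([u,v,1.]);o=T[:3,3]
    return o+r*(z-o[2])/r[2]
def cloud(d):
    T=camw(d);h,w=d['depth'].shape;u,v=np.meshgrid(np.arange(w),np.arange(h))
    p=np.stack([u,v,np.ones_like(u)],-1)@np.linalg.inv(d['K']).T*d['depth'][...,None]
    return p@T[:3,:3].T+T[:3,3]
E
python3 - <<'E'
from h import *
for n in ['scene','side','wrist']:
    d=grab(n,n+'0'); print(n,d['K'][0,0],camw(d)[:3,3],camw(d)[:3,2])
s=monitor.read_state();print(s)
E
```

```text
scene 445.67007621036834 [ 0.16342327 -0.73437172  0.54410002] [ 0.39071912  0.8003876  -0.45466279]
side 511.39695732305 [ 0.58131984 -0.89943899  0.82163312] [-0.01751948  0.78978187 -0.61313756]
wrist 368.18426913224425 [0.15861704 0.6607219  0.37343885] [ 0.28899233 -0.10961738 -0.95103494]
{'time': 0.15, 'q': array([ 1.17809500e+00,  2.64598244e-01,  1.60511467e+00, -7.31949022e-06,
        1.27366998e+00, -3.69051360e-02]), 'joint_vel': array([-0.00123023, -0.00284366, -0.00249136,  0.00168395,  0.00039214,
        0.00117698]), 'joint_torque': array([-5.10321097e-04, -5.15907276e+01, -3.67958236e+01, -2.34265173e-05,
        8.18511529e-03,  5.38776465e-05]), 'tool_pos': array([0.23491142, 0.63218287, 0.23060642]), 'tcp_rot': array([ 0.2778067 ,  1.5530829 , -0.28056859]), 'wrist_force': array([-0.27363434,  0.12520457,  0.06798242]), 'torque': array([ 0.01861578, -0.03972787, -0.02711411]), 'width': 1.0027907520347634}
```

View pics/scene0.png

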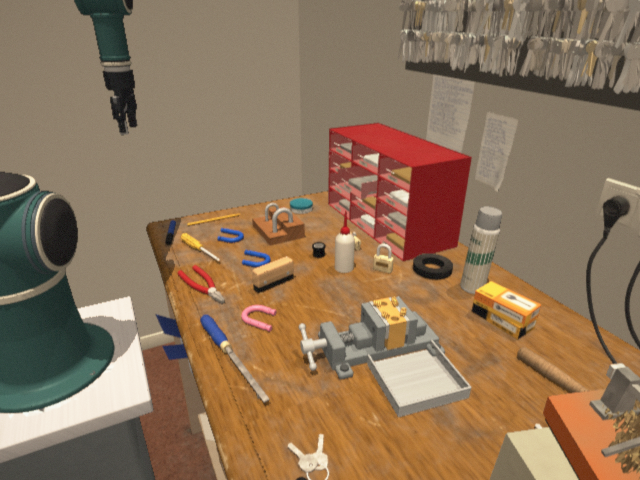

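View pics/side0.png

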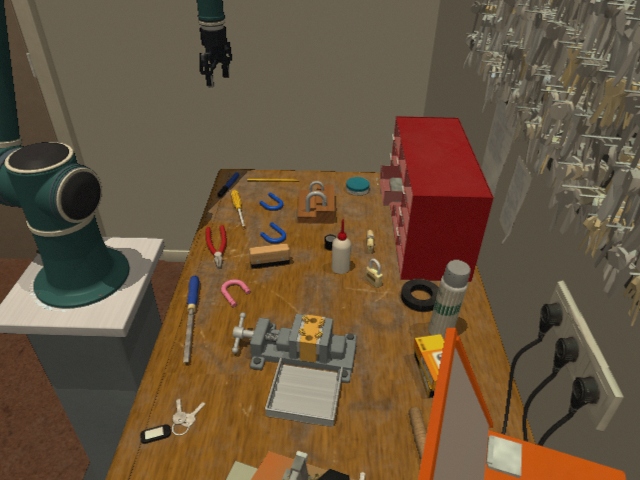

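View pics/wrist0.png

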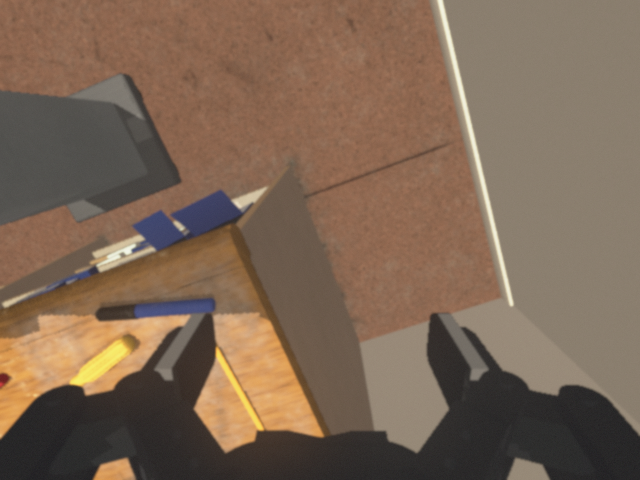

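The overview shows the vise at about (310,340) in the side view, with the tray below it, the scraper at (270,255) and the stand at (317,205). Next I'll measure these in the depth data.

Run:
```python
from h import *
for n in ['scene0','side0']:
    d=pickle.load(open(n+'.pkl','rb'));P=cloud(d);f=d['frame']
    z=P[...,2]; x=P[...,0];y=P[...,1]
    pts={'scene0':{'scr':(272,270),'stand':(278,228),'bottle':(345,250),'loupe':(319,248),'vise':(388,322),'tray':(415,375),'pad':(384,258)},
     'side0':{'scr':(270,248),'stand':(318,215),'bottle':(342,255),'loupe':(330,240),'vise':(312,338),'tray':(305,390),'pad':(374,272),'shk':(316,195),'cyl':(370,238),'tin':(357,185)}}[n]
    for k,(u,v) in pts.items(): print(n,k,P[v,u].round(3))
    # top plane of vise
    m=(abs(z-0.075)<0.006)&(abs(x-0.58)<.12)&(abs(y)<.5)
    ys,xs=np.nonzero(m); print(n,'z75',len(ys), P[m].mean(0).round(3) if len(ys) else '')
d=pickle.load(open('side0.pkl','rb'))
c=d['frame'][300:430,220:370,::-1];cv2.imwrite('pics/side_vise.png',cv2.resize(c,None,fx=5,fy=5,interpolation=cv2.INTER_CUBIC)[:600,:750])
c=d['frame'][170:280,220:380,::-1];cv2.imwrite('pics/side_mid.png',cv2.resize(c,None,fx=5,fy=5,interpolation=cv2.INTER_CUBIC))
```

```text
scene0 scr [0.434 0.049 0.047]
scene0 stand [0.54  0.286 0.022]
scene0 bottle [0.607 0.038 0.06 ]
scene0 loupe [0.585 0.126 0.028]
scene0 vise [ 0.535 -0.241  0.075]
scene0 tray [ 0.554 -0.302  0.001]
scene0 pad [0.692 0.005 0.035]
scene0 z75 1207 [ 0.555 -0.17   0.074]
side0 scr [0.442 0.061 0.051]
side0 stand [0.553 0.241 0.027]
side0 bottle [0.616 0.033 0.059]
side0 loupe [0.587 0.13  0.028]
side0 vise [ 0.556 -0.239  0.074]
side0 tray [ 0.546 -0.306  0.003]
side0 pad [0.691 0.004 0.035]
side0 shk [0.546 0.263 0.076]
side0 cyl [0.689 0.145 0.027]
side0 tin [0.663 0.41  0.022]
side0 z75 1144 [ 0.557 -0.17   0.074]
```

View pics/side_vise.png

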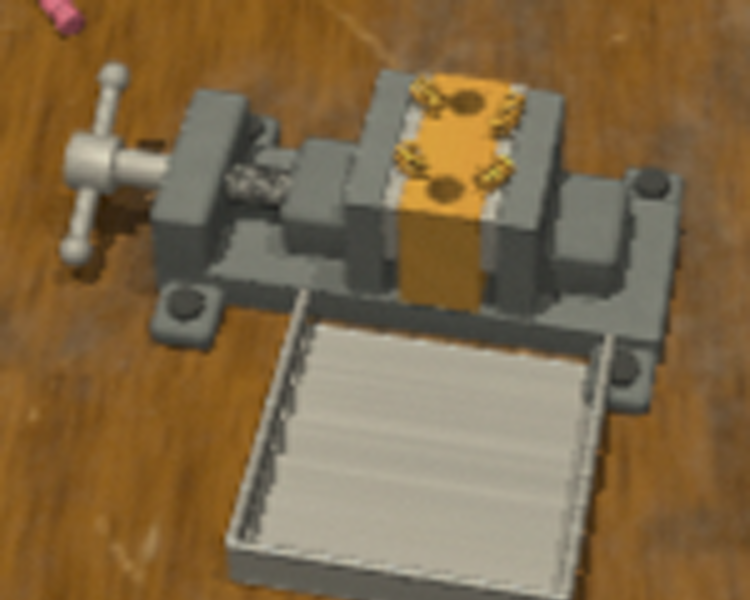

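View pics/side_mid.png

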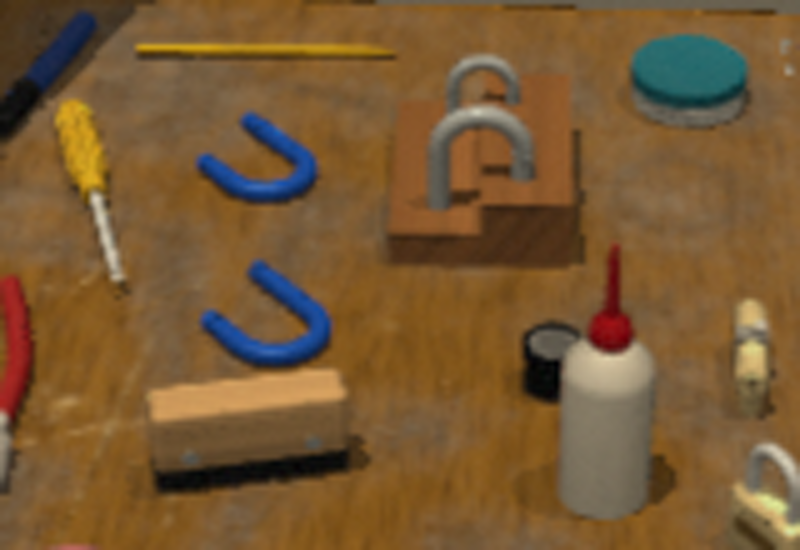

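Run:
```python
from h import *
def rect(pts):
    r=cv2.minAreaRect((pts[:,:2]*1000).astype(np.float32)); return np.round(r[0],1),np.round(r[1],1),round(r[2],1)
for n in ['scene0','side0']:
    d=pickle.load(open(n+'.pkl','rb'));P=cloud(d);hsv=cv2.cvtColor(d['frame'],cv2.COLOR_RGB2HSV)
    def reg(x0,x1,y0,y1,z0,z1,er=0):
        m=((P>[x0,y0,z0])&(P<[x1,y1,z1])).all(-1)&(d['depth']>0)
        m=m.astype(np.uint8); nb,l,s,_=cv2.connectedComponentsWithStats(m)
        k=1+np.argmax(s[1:,4]); return P[l==k],l==k
    for name,b in dict(vise=(.45,.68,-.3,-.1,.071,.079),visefull=(.3,.75,-.3,-.05,.01,.09),scraper=(.36,.52,0,.12,.048,.056),stand_lo=(.44,.66,.17,.4,.019,.025),stand_hi=(.44,.66,.17,.4,.039,.045),shk=(.46,.63,.18,.30,.05,.09),spare=(.46,.63,.3,.36,.05,.09),bottle=(.55,.68,.0,.09,.02,.16),loupe=(.55,.63,.09,.16,.026,.035),tray=(.4,.7,-.45,-.2,.0015,.006)).items():
        try:
            p,m=reg(*b); print(n,name,len(p),rect(p),p.min(0).round(3),p.max(0).round(3))
        except Exception as e: print(n,name,e)
```

```text
scene0 vise 932 (array([ 553.8, -213.1]), array([76.5, 76.3]), 82.4) [ 0.512 -0.255  0.071] [ 0.595 -0.174  0.079]
scene0 visefull 5553 (array([ 513. , -232.8]), array([143.4, 250.9]), 73.8) [ 0.394 -0.3    0.01 ] [ 0.644 -0.141  0.087]
scene0 scraper 264 (array([440.7,  62.4]), array([94.1, 27.5]), 15.2) [0.394 0.04  0.048] [0.488 0.085 0.054]
scene0 stand_lo 416 (array([546.9, 309.3]), array([101.9, 138.8]), 0.6) [0.496 0.239 0.019] [0.599 0.378 0.025]
scene0 stand_hi 215 (array([571.9, 286.5]), array([51.8, 92.7]), 0.8) [0.546 0.24  0.039] [0.598 0.333 0.045]
scene0 shk 143 (array([547. , 269.5]), array([56.7, 12.2]), 0.9) [0.519 0.263 0.05 ] [0.575 0.276 0.084]
scene0 spare 54 (array([546.2, 345.5]), array([39.8, 10.4]), 2.2) [0.526 0.34  0.05 ] [0.566 0.35  0.071]
scene0 bottle 686 (array([609.6,  46.6]), array([32.2, 43.8]), 56.4) [0.591 0.03  0.02 ] [0.635 0.071 0.148]
scene0 loupe 68 (array([588. , 138.9]), array([31.4, 30. ]), 87.7) [0.573 0.123 0.026] [0.603 0.154 0.031]
scene0 tray 2406 (array([ 554.7, -301.3]), array([106.1, 111.2]), 81.1) [ 0.494 -0.362  0.002] [ 0.612 -
[... 420 characters left out ...]
]), 0.9) [0.493 0.238 0.019] [0.593 0.377 0.025]
side0 stand_hi 312 (array([567.7, 307.4]), array([ 49.4, 138.8]), 0.5) [0.542 0.238 0.039] [0.593 0.377 0.045]
side0 shk 131 (array([544.7, 270.3]), array([57.5, 17.1]), 5.7) [0.516 0.261 0.05 ] [0.573 0.28  0.086]
side0 spare 52 (array([543.1, 347.9]), array([16.7, 40.7]), 86.6) [0.523 0.338 0.051] [0.563 0.356 0.071]
side0 bottle 605 (array([613.7,  46.7]), array([44.8, 36.3]), 10.7) [0.59  0.028 0.02 ] [0.635 0.068 0.148]
side0 loupe 58 (array([582.8, 137.2]), array([36.3, 24.5]), 65.5) [0.571 0.118 0.026] [0.599 0.153 0.034]
side0 tray 1544 (array([ 545.9, -301.9]), array([109.2, 117.7]), 82.0) [ 0.482 -0.363  0.002] [ 0.607 -0.248  0.006]
```

Run:
```python
from h import *
from scipy.spatial.transform import Rotation as R
s=monitor.read_state();M=R.from_rotvec(s['tcp_rot']).as_matrix();print(M.round(3),s['tool_pos']); print(np.degrees(np.arctan2(M[1,1],M[0,1])))
```

```text
[[-0.001  0.348  0.937]
 [-0.002  0.937 -0.348]
 [-1.    -0.002 -0.   ]] [0.23491142 0.63218287 0.23060642]
69.61450601694027
```

Run:
```python
from h import *
d=pickle.load(open('side0.pkl','rb'));P=cloud(d)
m=(P[...,2]>.1)&(P[...,2]<.3)&(P[...,1]>.1)&(P[...,1]<.42)&(P[...,0]>.4)&(P[...,0]<1.0)
print(np.percentile(P[m][:,0],[0,1,5,50]), P[m].min(0))
d=pickle.load(open('scene0.pkl','rb'));P=cloud(d)
m=(P[...,2]>.1)&(P[...,2]<.3)&(P[...,1]>.1)&(P[...,1]<.42)&(P[...,0]>.4)&(P[...,0]<1.0)
print(np.percentile(P[m][:,0],[0,1,5,50]))
```

```text
[0.69893646 0.71574004 0.73437914 0.84409222] [0.69893646 0.10004774 0.11115933]
[0.70073944 0.71757269 0.73916144 0.80809758]
```

>>> play_rows(deltas=[{"wz":-20,"x":30,"y":-60},{"wz":-40,"x":60,"y":-120,"z":0},{"wz":-60,"x":90,"y":-180},{"wz":-75,"x":120,"y":-240},{"wz":-90,"x":140,"y":-300},{"wz":-100,"x":160,"y":-360},{"wz":-110,"x":180,"y":-420},{"wz":-120,"x":195,"y":-480},{"wz":-130,"x":205,"y":-530},{"wz":-147,"x":205,"y":-570,"z":-20},{"wz":-147,"x":205,"y":-570,"z":-20},{"wz":-147,"x":205,"y":-570,"z":-20},{"wz":-147,"x":205,"y":-570,"z":-20},{"wz":-147,"x":205,"y":-570,"z":-20},{"wz":-147,"x":205,"y":-570,"z":-20},{"wz":-147,"x":205,"y":-570,"z":-20}])

```text
schema error: expected keys wx, wy, wz, x, y, z, fingers
```

>>> play_rows(deltas=[{"wx":0,"wy":0,"wz":-20,"x":30,"y":-60,"z":0,"fingers":-1},{"wx":0,"wy":0,"wz":-40,"x":60,"y":-120,"z":0,"fingers":-1},{"wx":0,"wy":0,"wz":-60,"x":90,"y":-180,"z":0,"fingers":-1},{"wx":0,"wy":0,"wz":-75,"x":120,"y":-240,"z":0,"fingers":-1},{"wx":0,"wy":0,"wz":-90,"x":140,"y":-300,"z":0,"fingers":-1},{"wx":0,"wy":0,"wz":-100,"x":160,"y":-360,"z":0,"fingers":-1},{"wx":0,"wy":0,"wz":-110,"x":180,"y":-420,"z":0,"fingers":-1},{"wx":0,"wy":0,"wz":-120,"x":195,"y":-480,"z":0,"fingers":-1},{"wx":0,"wy":0,"wz":-130,"x":205,"y":-530,"z":0,"fingers":-1},{"wx":0,"wy":0,"wz":-147,"x":205,"y":-570,"z":-20,"fingers":-1},{"wx":0,"wy":0,"wz":-147,"x":205,"y":-570,"z":-20,"fingers":-1},{"wx":0,"wy":0,"wz":-147,"x":205,"y":-570,"z":-20,"fingers":-1},{"wx":0,"wy":0,"wz":-147,"x":205,"y":-570,"z":-20,"fingers":-1},{"wx":0,"wy":0,"wz":-147,"x":205,"y":-570,"z":-20,"fingers":-1},{"wx":0,"wy":0,"wz":-147,"x":205,"y":-570,"z":-20,"fingers":-1},{"wx":0,"wy":0,"wz":-147,"x":205,"y":-570,"z":-20,"fingers":-1}])

```text
time: 2.15
tool_pos: [0.44, 0.0627, 0.2115]
tcp_rot: [2.104, 0.235, -2.104]
wrist_force: [-0.3, 0.9, -0.1]
width: 0.999
```

Run:
```python
from h import *
from scipy.spatial.transform import Rotation as R
d=grab('wrist','w1');s=d['state'];M=R.from_rotvec(s['tcp_rot']).as_matrix()
print(s['tool_pos'],np.degrees(np.arctan2(M[1,1],M[0,1])),s['q'],s['time'])
P=cloud(d)
m=((P>[.36,0,.049])&(P<[.52,.12,.055])).all(-1)
p=P[m];print(len(p),p.min(0),p.max(0),cv2.minAreaRect((p[:,:2]*1000).astype(np.float32)),np.median(p[:,2]))
```

```text
[0.43997155 0.06271562 0.21154939] -77.26210391281809 [ 8.55419822e-02 -1.70375626e-01  2.09507694e+00 -1.18251351e-05
  1.21716044e+00  1.43402418e+00] 2.15
3135 [0.39204682 0.04264835 0.04901424] [0.48771871 0.08701763 0.05498547] ((439.8550720214844, 65.14422607421875), (94.75865936279297, 25.69594383239746), 13.921669960021973) 0.05254483707925317
```

View pics/w1.png

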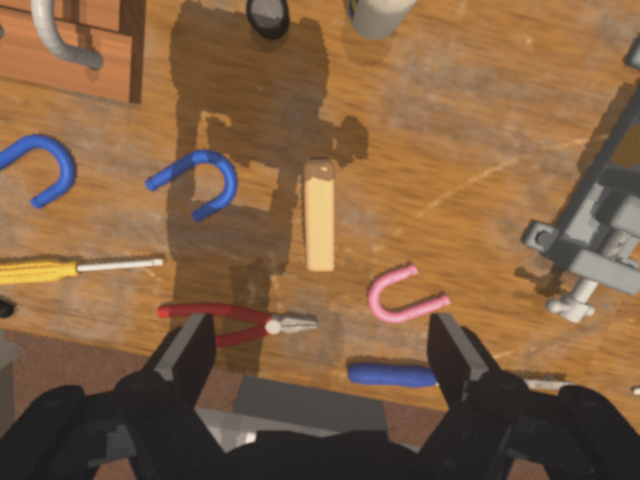

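>>> play_rows(deltas=[{"wx":0,"wy":0,"wz":1,"x":0,"y":1,"z":-60,"fingers":-1},{"wx":0,"wy":0,"wz":1,"x":0,"y":1,"z":-115,"fingers":-1},{"wx":0,"wy":0,"wz":1,"x":0,"y":1,"z":-150,"fingers":-1},{"wx":0,"wy":0,"wz":1,"x":0,"y":1,"z":-168,"fingers":-1},{"wx":0,"wy":0,"wz":1,"x":0,"y":1,"z":-168,"fingers":-1},{"wx":0,"wy":0,"wz":1,"x":0,"y":1,"z":-168,"fingers":0.3},{"wx":0,"wy":0,"wz":1,"x":0,"y":1,"z":-168,"fingers":0.7},{"wx":0,"wy":0,"wz":1,"x":0,"y":1,"z":-168,"fingers":1},{"wx":0,"wy":0,"wz":1,"x":0,"y":1,"z":-168,"fingers":1},{"wx":0,"wy":0,"wz":1,"x":0,"y":1,"z":-168,"fingers":1},{"wx":0,"wy":0,"wz":1,"x":0,"y":1,"z":-168,"fingers":1},{"wx":0,"wy":0,"wz":1,"x":0,"y":1,"z":-168,"fingers":1}], grip_force=60)

```text
time: 3.7
tool_pos: [0.441, 0.0638, 0.0448]
tcp_rot: [2.097, 0.25, -2.093]
wrist_force: [-0.5, 0.4, 6.6]
width: 0.285
```

Run:
```python
from h import *
d=grab('side','s2');print(d['state']['tool_pos'],d['state']['width']*85,d['state']['wrist_force'])
c=d['frame'][150:300,200:400,::-1];cv2.imwrite('pics/s2c.png',cv2.resize(c,None,fx=4,fy=4,interpolation=cv2.INTER_CUBIC))
```

```text
[0.44104946 0.0638273  0.04483279] 24.267271146159835 [-0.49207123  0.35652706  6.62014072]
```

View pics/s2c.png

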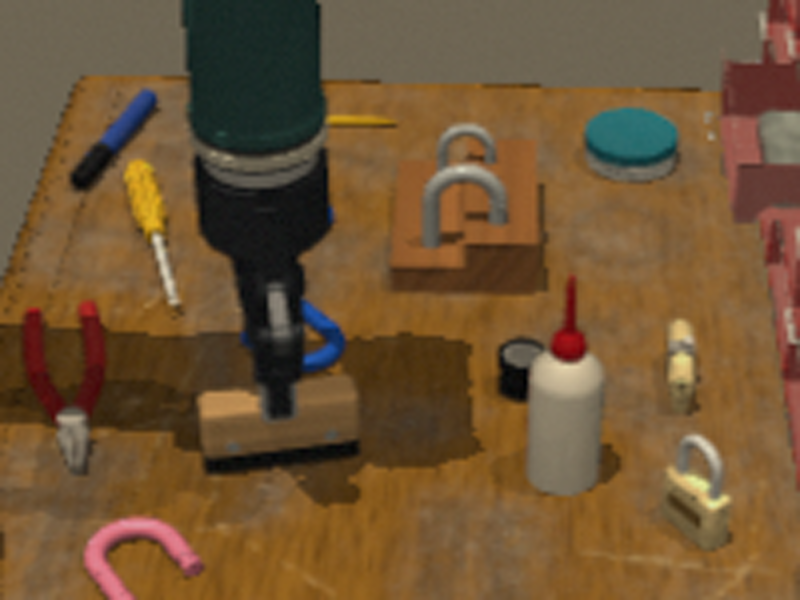

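>>> play_rows(deltas=[{"wx":0,"wy":0,"wz":0,"x":0,"y":0,"z":50,"fingers":1},{"wx":0,"wy":0,"wz":-4,"x":10,"y":-25,"z":100,"fingers":1},{"wx":0,"wy":0,"wz":-10,"x":20,"y":-75,"z":115,"fingers":1},{"wx":0,"wy":0,"wz":-16,"x":40,"y":-125,"z":115,"fingers":1},{"wx":0,"wy":0,"wz":-22,"x":70,"y":-170,"z":115,"fingers":1},{"wx":0,"wy":0,"wz":-22,"x":100,"y":-205,"z":115,"fingers":1},{"wx":0,"wy":0,"wz":-22,"x":120,"y":-222,"z":100,"fingers":1},{"wx":0,"wy":0,"wz":-22,"x":120,"y":-222,"z":86,"fingers":1},{"wx":0,"wy":0,"wz":-22,"x":120,"y":-222,"z":86,"fingers":1},{"wx":0,"wy":0,"wz":-22,"x":120,"y":-222,"z":86,"fingers":1}])

```text
time: 5.0
tool_pos: [0.5593, -0.1574, 0.1296]
tcp_rot: [-2.145, 0.156, 2.147]
wrist_force: [-0.4, -0.6, -0.9]
width: 0.282
```

Run:
```python
from h import *
for n in ['side','scene']:
    d=grab(n,n+'3');print(d['state']['tool_pos'],d['state']['width']*85,d['state']['wrist_force'])
    P=cloud(d);f=d['frame']
    m=((P>[.45,-.25,.085])&(P<[.68,-.08,.15])).all(-1)
    hsv=cv2.cvtColor(f,cv2.COLOR_RGB2HSV); 
    b=m&(hsv[...,2]<60)
    w=m&(hsv[...,1]>60)&(hsv[...,2]>100)&(hsv[...,0]<25)
    for q in (b,w):
        p=P[q]; 
        if len(p): print(n,len(p),p.min(0).round(3),p.max(0).round(3))
    p=P[w&(P[...,2]>.131)]; print(cv2.minAreaRect((p[:,:2]*1000).astype(np.float32)))
a=cv2.imread('pics/side3.png')[240:390,220:400];b=cv2.imread('pics/scene3.png')[220:370,290:470]
cv2.imwrite('pics/c3.png',np.hstack([cv2.resize(a,(400,333),interpolation=2),cv2.resize(b,(400,333),interpolation=2)]))
```

```text
[ 0.55929765 -0.1573708   0.12958065] 23.971468407884228 [-0.41151477 -0.64564101 -0.93782185]
side 249 [ 0.51  -0.186  0.085] [ 0.606 -0.14   0.15 ]
side 725 [ 0.511 -0.241  0.085] [ 0.606 -0.14   0.15 ]
((557.5363159179688, -162.77206420898438), (34.21650695800781, 93.9001693725586), 82.49703979492188)
[ 0.55972542 -0.15749675  0.1300862 ] 23.570520538297625 [-0.20664015  0.17060875 -1.43176197]
scene 321 [ 0.511 -0.184  0.086] [ 0.604 -0.142  0.15 ]
scene 1047 [ 0.511 -0.24   0.085] [ 0.606 -0.135  0.149]
((559.38330078125, -158.69973754882812), (39.58202362060547, 95.66156768798828), 70.80162811279297)
```

View pics/c3.png

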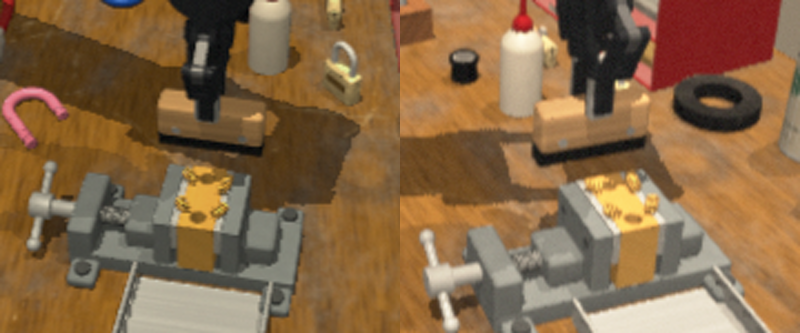

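>>> play_rows(deltas=[{"wx":0,"wy":0,"wz":0,"x":0,"y":0,"z":-9,"fingers":1},{"wx":0,"wy":0,"wz":0,"x":0,"y":0,"z":-9,"fingers":1},{"wx":0,"wy":0,"wz":0,"x":0,"y":0,"z":-9,"fingers":1},{"wx":0,"wy":0,"wz":0,"x":0,"y":0,"z":-9,"fingers":1}])

```text
time: 5.6
tool_pos: [0.5602, -0.1583, 0.1208]
tcp_rot: [-2.146, 0.157, 2.145]
wrist_force: [-0.2, -0.8, -1.5]
width: 0.281
```

>>> play_rows(deltas=[{"wx":0,"wy":0,"wz":0,"x":-1.5,"y":-10,"z":0,"fingers":1},{"wx":0,"wy":0,"wz":0,"x":-3,"y":-20,"z":0,"fingers":1},{"wx":0,"wy":0,"wz":0,"x":-4.5,"y":-30,"z":0,"fingers":1},{"wx":0,"wy":0,"wz":0,"x":-5.5,"y":-38,"z":0,"fingers":1},{"wx":0,"wy":0,"wz":0,"x":-6.5,"y":-46,"z":0,"fingers":1}])

```text
time: 6.22
tool_pos: [0.5535, -0.205, 0.1207]
tcp_rot: [-2.145, 0.158, 2.145]
wrist_force: [-0.2, 0.3, -1.2]
width: 0.281
```

Run:
```python
from h import *
for n in ['side','scene']:
    d=grab(n,n+'4')
print(d['state']['tool_pos'],d['state']['wrist_force'])
a=cv2.imread('pics/side4.png')[240:390,220:400];b=cv2.imread('pics/scene4.png')[240:390,290:470]
cv2.imwrite('pics/c4.png',np.hstack([cv2.resize(a,(400,333),interpolation=2),cv2.resize(b,(400,333),interpolation=2)]))
```

```text
[ 0.55348651 -0.2058482   0.12070545] [ 1.2413063  -0.93872927 -1.14272034]
```

View pics/c4.png

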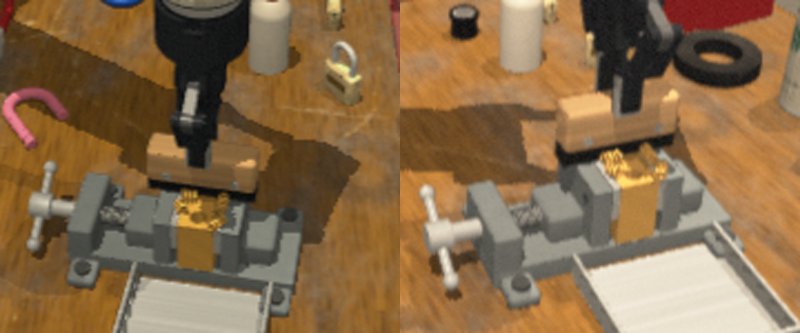

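Both views show the turnings gathered in front of the blade and the fingers well above them, so I'll keep sweeping.

>>> play_rows(deltas=[{"wx":0,"wy":0,"wz":0,"x":-1,"y":-8,"z":0,"fingers":1},{"wx":0,"wy":0,"wz":0,"x":-2,"y":-16,"z":0,"fingers":1},{"wx":0,"wy":0,"wz":0,"x":-3.5,"y":-24,"z":0,"fingers":1},{"wx":0,"wy":0,"wz":0,"x":-4.5,"y":-32,"z":0,"fingers":1},{"wx":0,"wy":0,"wz":0,"x":-5.5,"y":-40,"z":0,"fingers":1},{"wx":0,"wy":0,"wz":0,"x":-7,"y":-48,"z":0,"fingers":1},{"wx":0,"wy":0,"wz":0,"x":-8,"y":-56,"z":0,"fingers":1},{"wx":0,"wy":0,"wz":0,"x":-9,"y":-64,"z":0,"fingers":1},{"wx":0,"wy":0,"wz":0,"x":-10,"y":-72,"z":0,"fingers":1},{"wx":0,"wy":0,"wz":0,"x":-10,"y":-72,"z":0,"fingers":1},{"wx":0,"wy":0,"wz":0,"x":-10,"y":-72,"z":0,"fingers":1}])

```text
time: 7.7
tool_pos: [0.5436, -0.2762, 0.1206]
tcp_rot: [-2.145, 0.157, 2.145]
wrist_force: [0.3, -0.2, -1.2]
width: 0.278
```

Run:
```python
from h import *
for n in ['side','scene']:
    d=grab(n,n+'5')
print(d['state']['tool_pos'],d['state']['wrist_force'])
a=cv2.imread('pics/side5.png')[260:430,220:400];b=cv2.imread('pics/scene5.png')[260:430,310:490]
cv2.imwrite('pics/c5.png',np.hstack([cv2.resize(a,(400,378),interpolation=2),cv2.resize(b,(400,378),interpolation=2)]))
```

```text
[ 0.54359754 -0.27607806  0.12063035] [ 0.90654715 -0.18899799 -0.73732891]
```

View pics/c5.png

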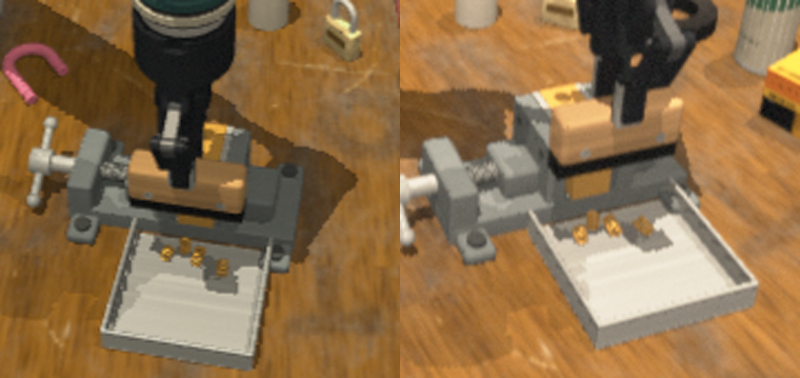

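Run:
```python
from h import *
th=np.radians(-8.0);c=np.array([.553,-.214]);e=np.array([np.sin(th),-np.cos(th)]);t=c+.097*e
print(t)
Rm=np.array([[np.cos(th),np.sin(th)],[-np.sin(th),np.cos(th)]])
for n in ['side5','scene5']:
    d=pickle.load(open(n+'.pkl','rb'));P=cloud(d);hsv=cv2.cvtColor(d['frame'],cv2.COLOR_RGB2HSV)
    L=(P[...,:2]-t)@Rm.T
    m=(hsv[...,1]>120)&(hsv[...,2]>60)&(hsv[...,0]<35)&(abs(L[...,0])<.07)&(L[...,1]<.075)&(L[...,1]>-.07)&(P[...,2]<.05)
    nb,l,s,_=cv2.connectedComponentsWithStats(m.astype(np.uint8))
    for k in range(1,nb):
        if s[k,4]>4: print(n,s[k],(L[l==k].mean(0)*1000).round(),(P[l==k].min(0)*1000).round()[2],(P[l==k].max(0)*1000).round()[2],(L[l==k].max(0)*1000).round())
```

```text
[ 0.53950021 -0.310056  ]
side5 [300 356  16   6  61] [-0. 60.] 18.0 33.0 [15. 62.]
side5 [257 362  48  66 501] [-46. -33.] -6.0 8.0 [18. 63.]
side5 [301 367   6   7  34] [-6. 44.] -3.0 18.0 [-2. 63.]
side5 [292 370   7   8  32] [-20.  35.] 1.0 14.0 [-15.  41.]
side5 [306 371   7   9  43] [ 7. 36.] -1.0 15.0 [12. 47.]
side5 [317 377   6   8  35] [30. 28.] -2.0 14.0 [34. 41.]
side5 [308 423  26  10 129] [ 48. -65.] -6.0 2.0 [ 70. -59.]
scene5 [385 336  20  14 181] [-1. 62.] 20.0 44.0 [17. 73.]
scene5 [388 355  12  15  84] [-13.  40.] -0.0 18.0 [ 9. 62.]
scene5 [401 357   9   9  52] [ 8. 37.] 2.0 14.0 [17. 52.]
scene5 [415 358   9   8  43] [30. 28.] 5.0 14.0 [39. 37.]
scene5 [357 363  88  64 959] [-49. -24.] -4.0 2.0 [19. 65.]
scene5 [446 398  27  12 153] [ 49. -65.] -3.0 2.0 [ 70. -58.]
```

>>> play_rows(deltas=[{"wx":0,"wy":0,"wz":0,"x":0,"y":0,"z":30,"fingers":1},{"wx":0,"wy":0,"wz":0,"x":0,"y":5,"z":60,"fingers":1},{"wx":0,"wy":0,"wz":0,"x":-20,"y":60,"z":60,"fingers":1},{"wx":0,"wy":0,"wz":5,"x":-40,"y":115,"z":60,"fingers":1},{"wx":0,"wy":0,"wz":10,"x":-60,"y":170,"z":60,"fingers":1},{"wx":0,"wy":0,"wz":15,"x":-80,"y":225,"z":60,"fingers":1},{"wx":0,"wy":0,"wz":20,"x":-95,"y":280,"z":40,"fingers":1},{"wx":0,"wy":0,"wz":22,"x":-102,"y":325,"z":10,"fingers":1},{"wx":0,"wy":0,"wz":22,"x":-102,"y":340,"z":-30,"fingers":1},{"wx":0,"wy":0,"wz":22,"x":-102,"y":340,"z":-60,"fingers":1},{"wx":0,"wy":0,"wz":22,"x":-102,"y":340,"z":-70,"fingers":1},{"wx":0,"wy":0,"wz":22,"x":-102,"y":340,"z":-76,"fingers":1},{"wx":0,"wy":0,"wz":22,"x":-102,"y":340,"z":-76,"fingers":1},{"wx":0,"wy":0,"wz":22,"x":-102,"y":340,"z":-76,"fingers":1}])

```text
time: 9.55
tool_pos: [0.4428, 0.0635, 0.0458]
tcp_rot: [2.098, 0.249, -2.093]
wrist_force: [0.8, 0.0, -1.0]
width: 0.283
```

>>> play_rows(deltas=[{"wx":0,"wy":0,"wz":0,"x":0,"y":0,"z":-1.5,"fingers":1},{"wx":0,"wy":0,"wz":0,"x":0,"y":0,"z":-1.5,"fingers":1},{"wx":0,"wy":0,"wz":0,"x":0,"y":0,"z":-1.5,"fingers":0.2},{"wx":0,"wy":0,"wz":0,"x":0,"y":0,"z":-1.5,"fingers":-0.3},{"wx":0,"wy":0,"wz":0,"x":0,"y":0,"z":-1.5,"fingers":-0.8},{"wx":0,"wy":0,"wz":0,"x":0,"y":0,"z":-1.5,"fingers":-0.8},{"wx":0,"wy":0,"wz":0,"x":0,"y":0,"z":-1.5,"fingers":-0.8},{"wx":0,"wy":0,"wz":0,"x":0,"y":0,"z":40,"fingers":-0.8},{"wx":0,"wy":0,"wz":0,"x":0,"y":0,"z":90,"fingers":-0.8},{"wx":0,"wy":0,"wz":-6,"x":20,"y":30,"z":140,"fingers":-0.8},{"wx":0,"wy":0,"wz":-13,"x":45,"y":80,"z":160,"fingers":-0.8},{"wx":0,"wy":0,"wz":-13,"x":70,"y":130,"z":160,"fingers":-0.8},{"wx":0,"wy":0,"wz":-13,"x":90,"y":180,"z":160,"fingers":-0.8},{"wx":0,"wy":0,"wz":-13,"x":90,"y":200,"z":160,"fingers":-0.8},{"wx":0,"wy":0,"wz":-13,"x":90,"y":200,"z":160,"fingers":-0.8},{"wx":0,"wy":0,"wz":-13,"x":90,"y":200,"z":160,"fingers":-0.8}])

```text
time: 11.55
tool_pos: [0.5309, 0.2625, 0.2043]
tcp_rot: [2.215, 0.01, -2.217]
wrist_force: [-0.0, 0.1, 0.1]
width: 0.902
```

Run:
```python
from h import *
from scipy.spatial.transform import Rotation as R
d=grab('wrist','w6');s=d['state'];M=R.from_rotvec(s['tcp_rot']).as_matrix()
print(s['tool_pos'],np.degrees(np.arctan2(M[1,1],M[0,1])),M[:,0].round(4),s['width'])
P=cloud(d)
m=((P>[.5,.24,.05])&(P<[.6,.3,.09])).all(-1);p=P[m]
print(len(p),p.min(0),p.max(0),cv2.minAreaRect((p[:,:2]*1000).astype(np.float32)))
d=grab('side','s6');P=cloud(d)
m=((P>[.36,0,.048])&(P<[.52,.12,.057])).all(-1);p=P[m];print(len(p),cv2.minAreaRect((p[:,:2]*1000).astype(np.float32)),np.median(p[:,2]))
```

```text
[0.5309282  0.26253012 0.20426772] -89.39846871794612 [-0.001  -0.0011 -1.    ] 0.9017559005129497
1109 [0.51850818 0.26696619 0.05024637] [0.57512307 0.27924624 0.08682954] ((546.8006591796875, 273.01141357421875), (56.657142639160156, 11.939080238342285), 0.8147453665733337)
240 ((441.1524963378906, 61.56173324584961), (93.5728530883789, 30.401508331298828), 8.68828010559082) 0.0504278088847791
```

View pics/w6.png

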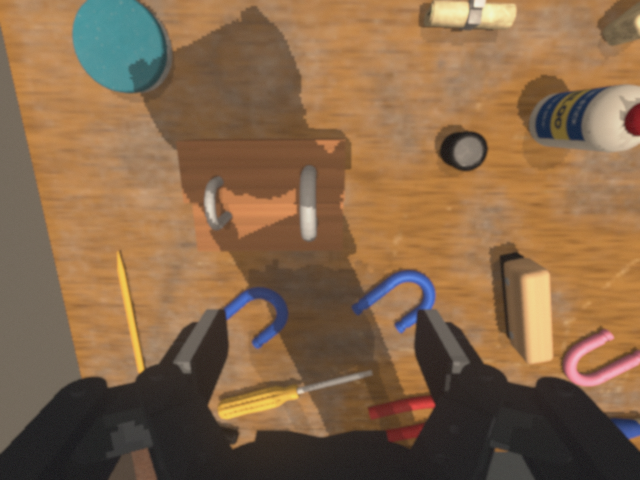

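View pics/s6.png

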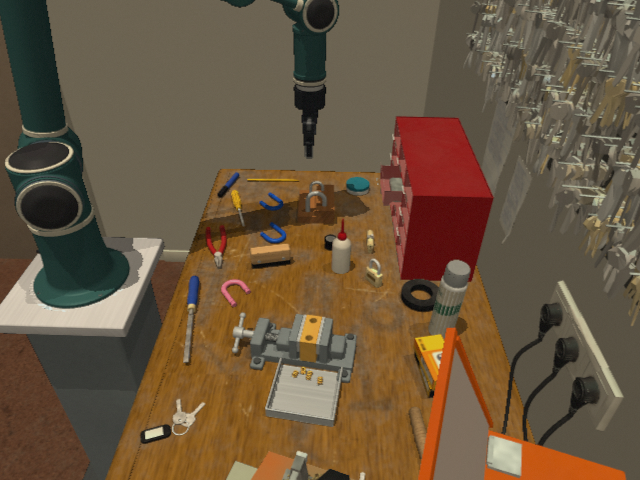

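>>> play_rows(deltas=[{"wx":0,"wy":0,"wz":0,"x":15.5,"y":9,"z":-30,"fingers":-0.2},{"wx":0,"wy":0,"wz":0,"x":15.5,"y":9,"z":-60,"fingers":-0.2},{"wx":0,"wy":0,"wz":0,"x":15.5,"y":9,"z":-90,"fingers":-0.2},{"wx":0,"wy":0,"wz":0,"x":15.5,"y":9,"z":-100,"fingers":-0.2},{"wx":0,"wy":0,"wz":0,"x":15.5,"y":9,"z":-100,"fingers":-0.2},{"wx":0,"wy":0,"wz":0,"x":15.5,"y":9,"z":-100,"fingers":-0.2}])

```text
time: 12.4
tool_pos: [0.5483, 0.2729, 0.1064]
tcp_rot: [2.22, 0.013, -2.214]
wrist_force: [-0.5, 1.1, -0.4]
width: 0.599
```

Run:
```python
from h import *
d=grab('side','s7');print(d['state']['tool_pos'],d['state']['wrist_force'])
d=grab('scene','c7');d=grab('wrist','w7')
a=cv2.imread('pics/s7.png')[130:250,250:390];b=cv2.imread('pics/c7.png')[150:270,210:350]
cv2.imwrite('pics/c7c.png',np.hstack([cv2.resize(a,(400,343),interpolation=2),cv2.resize(b,(400,343),interpolation=2)]))
```

```text
[0.54826127 0.27288887 0.10641901] [-0.53022993  1.07610044 -0.41552392]
```

View pics/c7c.png

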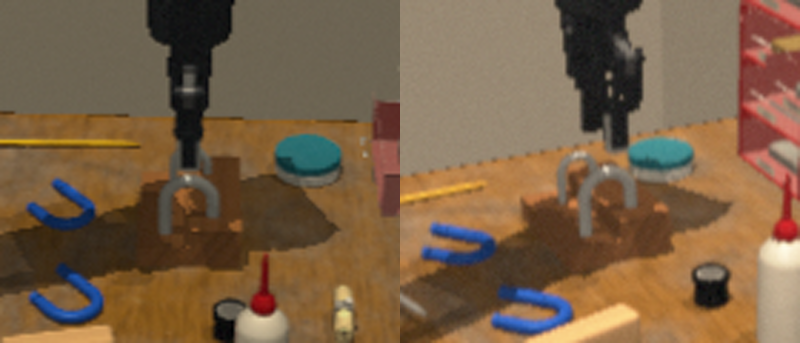

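View pics/w7.png

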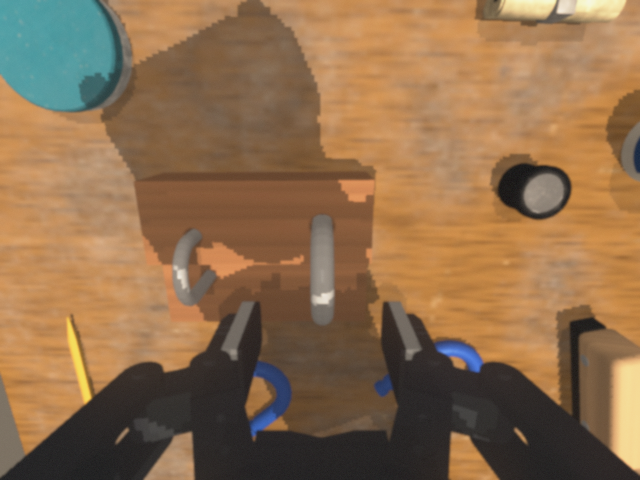

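The shackle is centred between the jaws, at column 321. I'll go down and close on the bow.

>>> play_rows(deltas=[{"wx":0,"wy":0,"wz":0,"x":-1.5,"y":0,"z":-14,"fingers":-0.2},{"wx":0,"wy":0,"wz":0,"x":-1.5,"y":0,"z":-28,"fingers":-0.2},{"wx":0,"wy":0,"wz":0,"x":-1.5,"y":0,"z":-28,"fingers":-0.2},{"wx":0,"wy":0,"wz":0,"x":-1.5,"y":0,"z":-28,"fingers":0.2},{"wx":0,"wy":0,"wz":0,"x":-1.5,"y":0,"z":-28,"fingers":0.6},{"wx":0,"wy":0,"wz":0,"x":-1.5,"y":0,"z":-28,"fingers":1},{"wx":0,"wy":0,"wz":0,"x":-1.5,"y":0,"z":-28,"fingers":1},{"wx":0,"wy":0,"wz":0,"x":-1.5,"y":0,"z":-28,"fingers":1},{"wx":0,"wy":0,"wz":0,"x":-1.5,"y":0,"z":-28,"fingers":1},{"wx":0,"wy":0,"wz":0,"x":-1.5,"y":0,"z":-28,"fingers":1}], grip_force=80)

```text
time: 13.8
tool_pos: [0.5462, 0.273, 0.0774]
tcp_rot: [2.218, 0.013, -2.215]
wrist_force: [0.3, 0.2, 5.1]
width: 0.098
```

>>> play_rows(deltas=[{"wx":0,"wy":0,"wz":0,"x":0,"y":0,"z":10,"fingers":1},{"wx":0,"wy":0,"wz":0,"x":0,"y":0,"z":22,"fingers":1},{"wx":0,"wy":0,"wz":0,"x":0,"y":0,"z":40,"fingers":1},{"wx":0,"wy":0,"wz":0,"x":0,"y":0,"z":80,"fingers":1},{"wx":0,"wy":0,"wz":0,"x":0,"y":0,"z":130,"fingers":1},{"wx":0,"wy":0,"wz":0,"x":0,"y":0,"z":170,"fingers":1},{"wx":0,"wy":0,"wz":0,"x":0,"y":0,"z":170,"fingers":1},{"wx":0,"wy":0,"wz":0,"x":0,"y":0,"z":170,"fingers":1}])

```text
time: 14.8
tool_pos: [0.545, 0.2724, 0.2463]
tcp_rot: [2.215, 0.011, -2.217]
wrist_force: [-0.8, -0.3, -1.4]
width: 0.101
```

Run:
```python
from h import *
d=grab('side','s8');print(d['state']['tool_pos'],d['state']['wrist_force'],d['state']['width'])
d=grab('scene','c8')
a=cv2.imread('pics/s8.png')[90:240,250:390];b=cv2.imread('pics/c8.png')[100:250,210:350]
cv2.imwrite('pics/c8c.png',np.hstack([cv2.resize(a,(400,429),interpolation=2),cv2.resize(b,(400,429),interpolation=2)]))
```

```text
[0.54501042 0.27241909 0.24633851] [-0.77719512 -0.33074168 -1.39802035] 0.10052529295241053
```

View pics/c8c.png

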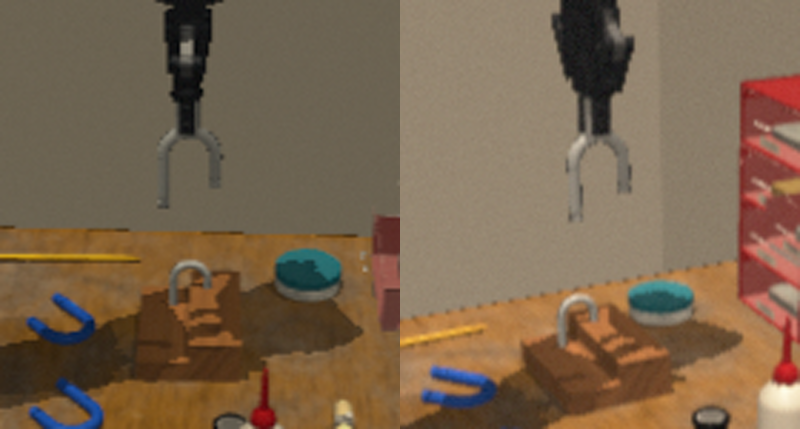

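>>> play_rows(deltas=[{"wx":0,"wy":0,"wz":8,"x":-10,"y":-20,"z":25,"fingers":1},{"wx":0,"wy":0,"wz":16,"x":-25,"y":-60,"z":35,"fingers":1},{"wx":0,"wy":0,"wz":24,"x":-40,"y":-110,"z":35,"fingers":1},{"wx":0,"wy":0,"wz":33,"x":-45,"y":-160,"z":35,"fingers":1},{"wx":0,"wy":0,"wz":42,"x":-45,"y":-210,"z":35,"fingers":1},{"wx":0,"wy":0,"wz":50,"x":-45,"y":-260,"z":35,"fingers":1},{"wx":0,"wy":0,"wz":58,"x":-40,"y":-310,"z":35,"fingers":1},{"wx":0,"wy":0,"wz":66,"x":-30,"y":-360,"z":35,"fingers":1},{"wx":0,"wy":0,"wz":74,"x":-15,"y":-410,"z":20,"fingers":1},{"wx":0,"wy":0,"wz":81,"x":0,"y":-455,"z":0,"fingers":1},{"wx":0,"wy":0,"wz":81,"x":8,"y":-480,"z":-30,"fingers":1},{"wx":0,"wy":0,"wz":81,"x":8,"y":-487,"z":-50,"fingers":1},{"wx":0,"wy":0,"wz":81,"x":8,"y":-487,"z":-60,"fingers":1},{"wx":0,"wy":0,"wz":81,"x":8,"y":-487,"z":-60,"fingers":1},{"wx":0,"wy":0,"wz":81,"x":8,"y":-487,"z":-60,"fingers":1},{"wx":0,"wy":0,"wz":81,"x":8,"y":-487,"z":-60,"fingers":1}])

```text
time: 16.9
tool_pos: [0.5545, -0.2139, 0.1883]
tcp_rot: [1.316, 1.134, -1.314]
wrist_force: [0.4, -0.1, -2.9]
width: 0.099
```

Run:
```python
from h import *
from scipy.spatial.transform import Rotation as R
d=grab('side','s9');s=d['state'];M=R.from_rotvec(s['tcp_rot']).as_matrix();print(s['tool_pos'],s['width'],np.degrees(np.arctan2(M[1,1],M[0,1])),M[:,0].round(4))
d=grab('scene','c9');grab('wrist','w9')
a=cv2.imread('pics/s9.png')[240:390,240:380];b=cv2.imread('pics/c9.png')[220:370,310:450]
cv2.imwrite('pics/c9c.png',np.hstack([cv2.resize(a,(400,429),interpolation=2),cv2.resize(b,(400,429),interpolation=2)]))
```

```text
[ 0.55446658 -0.21392317  0.18828586] 0.0988354975198186 -8.332254298759903 [ 0.0024 -0.001  -1.    ]
```

View pics/c9c.png

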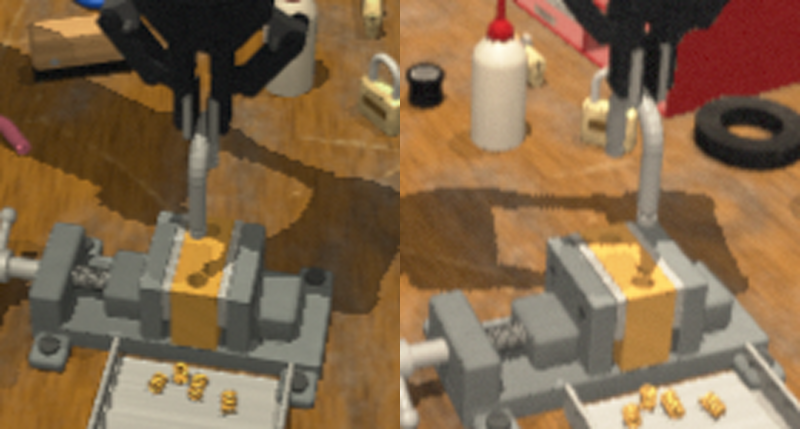

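View pics/w9.png

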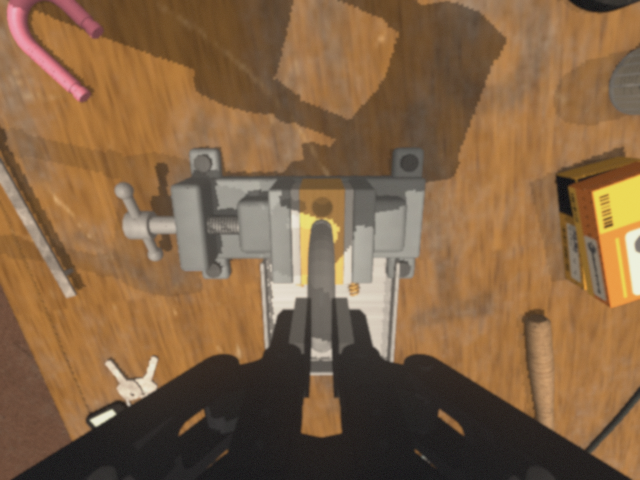

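Run:
```python
from h import *
grab('scene','c9b')
a=pickle.load(open('s6.pkl','rb'))['frame'][305:350,285:340,::-1]
b=pickle.load(open('c9b.pkl','rb'))['frame'][290:360,355:425,::-1]
cv2.imwrite('pics/h1.png',cv2.resize(a,None,fx=10,fy=10,interpolation=0))
for n,(u0,u1,v0,v1) in {'s6':(285,340,305,350)}.items():
    d=pickle.load(open(n+'.pkl','rb'));f=d['frame'];hsv=cv2.cvtColor(f,cv2.COLOR_RGB2HSV)
    for v in range(312,346): print(v,' '.join('%3d'%x for x in hsv[v,298:330,2]))
```

```text
312 152 145 137 130 124 122 116 120 123 131 129 119 116 123 129 128 126 131 137 139 133 121 120 128 126 118 114 120 126 127 126 128
313 145 144 138 131 124 120 117 124 131 132 126 118 117 121 128 129 127 132 135 136 132 122 120 127 124 117 113 117 124 125 127 129
314 131 125 126 121 116 127 138 143 141 155 151 137 136 139 142 137 132 133 133 136 133 123 125 129 126 119 113 118 123 122 126 126
315 129 129 129 129 129 143 171 181 190 211 220 207 200 201 189 175 167 157 149 148 144 135 133 134 128 121 116 120 121 119 123 123
316 129 130 129 130 119 168 182 184 210 220 220 219 221 219 220 219 220 219 220 210 202 188 170 161 145 132 126 123 116 119 122 122
317 129 128 130 129 110 159 180 179 208 219 220 220 219 212 209 209 210 214 218 218 219 220 219 198 188 176 169 140 120 120 124 121
318 129 128 128 126 135 168 182 176 208 220 220 216 201 164 138 139 139 165 201 205 216 220 219 192 178 180 158 132 130 128 124 119
319 128 128 129 126 145 173 187 185 210 220 219 184 136 111 111 117 122 117 155 205 220 220 219 177 171 179 136 120 129 129 130 129
320 128 131 131 105 164 184 184 209 220 221 
[... 2687 characters left out ...]
 139 130 129 130 130 130 130 126  86  55
341 151 160 181 202 211 212 213 213 214 217 219 220 220 217 218 219 219 218 193 182 185 149 125 130 131 130 131 131 131 124  83  54
342  93 102 114 120 135 144 142 157 178 186 202 211 211 209 211 215 217 215 184 179 185 131 118 132 132 131 130 132 131 117  77  56
343  98 105 115 121 120 122 123 112 115 120 120 135 140 141 155 177 185 178 183 180 182 135 123 132 134 131 131 130 130 104  63  56
344  97 105 117 120 119 121 120 121 122 122 120 121 121 119 119 108 113 103 106 114 124 124 126 123 123 126 129 129 129  94  55  54
345  95 103 115 118 118 119 119 121 121 122 121 121 120 121 121 120 118 102  97  99 103  83  73  77  84 101 112 118 118  83  48  60
```

View pics/h1.png

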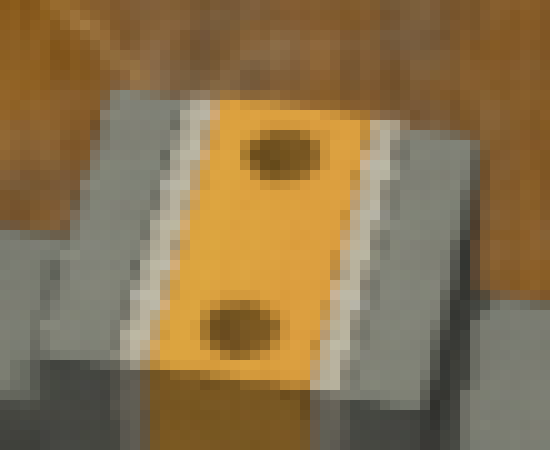

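```bash
cat > holes.py <<'E'
from h import *
def project(d,p):
    q=d['view'][:3,:3]@p+d['view'][:3,3];q=d['K']@q;return q[:2]/q[2]
def holes(n,c=np.array([.553,-.214]),th=np.radians(-8.)):
    d=pickle.load(open(n+'.pkl','rb'));out=[]
    f=d['frame'].max(-1).astype(float)
    for sy in (-1,1):
        h=c+.023*sy*np.array([-np.sin(th),np.cos(th)])
        for it in range(4):
            # integrate darkness in a world disc of radius 10 mm, subpixel
            u,v=project(d,np.array([*h,.075]))
            U,V=np.meshgrid(np.arange(int(u)-8,int(u)+9),np.arange(int(v)-8,int(v)+9))
            W=np.array([[ray(d,a,b,.075)[:2] for a,b in zip(r,s)] for r,s in zip(U,V)])
            w=np.clip(215-f[V,U],0,100)*(np.hypot(*(W-h).transpose(2,0,1))<.0095)
            h=(W*w[...,None]).sum((0,1))/w.sum()
        out.append(h)
    return np.array(out)
if __name__=='__main__':
    for n in ['s6','s8','c8']:
        o=holes(n);dd=o[1]-o[0];print(n,(o*1000).round(1),'mid',(o.mean(0)*1000).round(1),'dist',np.hypot(*dd)*1000,'yaw',np.degrees(np.arctan2(-dd[0],dd[1])))
E
python3 holes.py
```

```text
s6 [[ 549.5 -238.8]
 [ 555.8 -193.2]] mid [ 552.7 -216. ] dist 46.04499180817383 yaw -7.861557328544173
s8 [[ 549.5 -238.9]
 [ 555.9 -193.2]] mid [ 552.7 -216. ] dist 46.08583770936836 yaw -7.908788086019511
c8 [[ 550.9 -236.9]
 [ 557.3 -191.2]] mid [ 554.1 -214. ] dist 46.18939688761208 yaw -7.9902300235896035
```

```bash
cat > legs.py <<'E'
from h import *
from holes import holes
from scipy.optimize import least_squares
import sys
def legs(d,z0):
    P=cloud(d).reshape(-1,3);c=d['state']['tool_pos'][:2];th=np.radians(-8.)
    out={}
    for nm,sy,a in (('long',-1,.004),('short',1,.024)):
        g=c+.023*sy*np.array([-np.sin(th),np.cos(th)])
        m=(np.hypot(*(P[:,:2]-g).T)<.014)&(P[:,2]>z0+a)&(P[:,2]<z0+.05)
        p=P[m]
        f=lambda q:np.hypot(p[:,0]-q[0]-q[2]*(p[:,2]-z0-.03),p[:,1]-q[1]-q[3]*(p[:,2]-z0-.03))-.006
        r=least_squares(f,[*g,0,0],loss='soft_l1',f_scale=.001)
        mm=(np.hypot(*(P[:,:2]-g).T)<.014)&(P[:,2]<z0+.05)&(P[:,2]>.09)
        tip=r.x[:2]-r.x[2:]*(.03 if sy<0 else .01)
        out[nm]=(tip,r.x[2:],len(p),P[mm][:,2].min() if mm.any() else None)
    return out
if __name__=='__main__':
    z0=float(sys.argv[1])
    for n,hn in ((sys.argv[2],'s8'),(sys.argv[3],'c8')):
        d=pickle.load(open(n+'.pkl','rb'));h=holes(hn);o=legs(d,z0)
        for k,i in (('long',0),('short',1)):
            t,sl,nn,zm=o[k];print(n,k,nn,'tip',(t*1000).round(1),'slope',sl.round(3),'err tip-hole mm',((t-h[i])*1000).round(1),'minz',zm)
E
python3 legs.py .117 s9 c9
```

```text
s9 long 108 tip [ 549.6 -234.8] slope [-0.014 -0.009] err tip-hole mm [0.1 4. ] minz 0.11519006454717817
s9 short 21 tip [ 556.3 -188.1] slope [-0.056 -0.071] err tip-hole mm [0.4 5.1] minz 0.13516955489490112
c9 long 173 tip [ 551.2 -233.8] slope [-0.009 -0.018] err tip-hole mm [0.3 3.1] minz 0.1159330662666988
c9 short 88 tip [ 557.2 -188.1] slope [ 0.014 -0.026] err tip-hole mm [-0.1  3.1] minz 0.13559202457025238
```

>>> play_rows(deltas=[{"wx":0,"wy":0,"wz":0,"x":-0.5,"y":-3.5,"z":-4,"fingers":1},{"wx":0,"wy":0,"wz":0,"x":-0.5,"y":-3.5,"z":-10,"fingers":1},{"wx":0,"wy":0,"wz":0,"x":-0.5,"y":-3.5,"z":-17,"fingers":1},{"wx":0,"wy":0,"wz":0,"x":-0.5,"y":-3.5,"z":-23,"fingers":1},{"wx":0,"wy":0,"wz":0,"x":-0.5,"y":-3.5,"z":-26,"fingers":1},{"wx":0,"wy":0,"wz":0,"x":-0.5,"y":-3.5,"z":-26,"fingers":1},{"wx":0,"wy":0,"wz":0,"x":-0.5,"y":-3.5,"z":-26,"fingers":1},{"wx":0,"wy":0,"wz":0,"x":-0.5,"y":-3.5,"z":-26,"fingers":1}])

```text
time: 18.1
tool_pos: [0.5534, -0.2179, 0.1611]
tcp_rot: [1.316, 1.136, -1.316]
wrist_force: [-0.3, -0.3, -1.4]
width: 0.098
```

```bash
python3 - <<'E'
from h import *
d=grab('side','s10');s=d['state'];print(s['tool_pos'],s['width'],s['wrist_force'],s['time'])
d=grab('scene','c10')
a=cv2.imread('pics/s10.png')[240:390,240:380];b=cv2.imread('pics/c10.png')[240:390,310:450]
cv2.imwrite('pics/c10c.png',np.hstack([cv2.resize(a,(400,429),interpolation=2),cv2.resize(b,(400,429),interpolation=2)]))
E
sed -i 's/P\[:,2\]>.09)/P[:,2]>.082)/' legs.py
python3 legs.py .0905 s10 c10
```

```text
[ 0.55336429 -0.21788321  0.16106957] 0.09821038584962452 [-0.25254596 -0.25799013 -1.37039231] 18.1
s10 long 101 tip [ 547.8 -239.1] slope [0.007 0.001] err tip-hole mm [-1.7 -0.2] minz 0.0883685439829558
s10 short 22 tip [ 553.5 -193.8] slope [0.042 0.047] err tip-hole mm [-2.4 -0.6] minz 0.1108797062479927
c10 long 160 tip [ 550.3 -237.7] slope [-0.017 -0.008] err tip-hole mm [-0.6 -0.8] minz 0.08821519928308846
c10 short 84 tip [ 557.  -191.8] slope [-0.035 -0.044] err tip-hole mm [-0.4 -0.6] minz 0.10872024705149269
```

View pics/c10c.png

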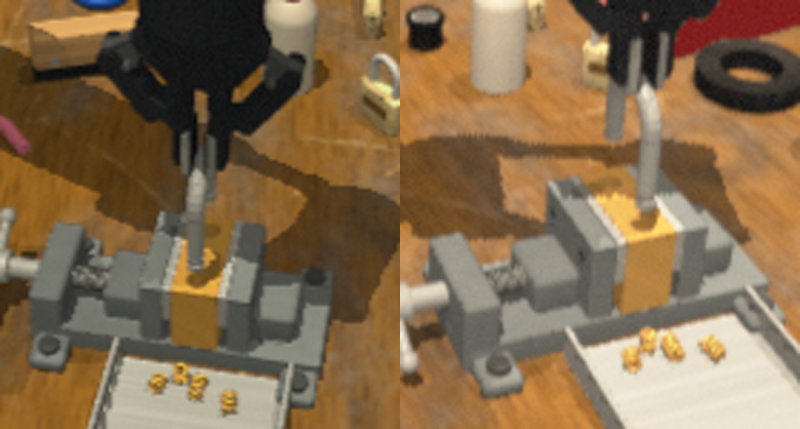

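View pics/s10.png

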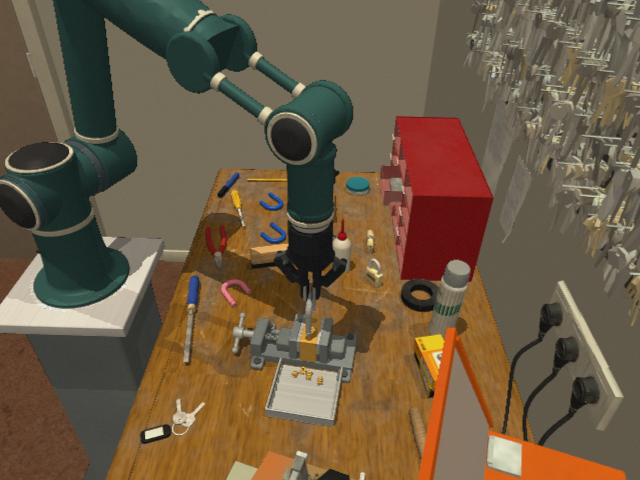

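>>> play_rows(deltas=[{"wx":0,"wy":0,"wz":0,"x":1,"y":0.5,"z":1,"fingers":1},{"wx":0,"wy":0,"wz":0,"x":1,"y":0.5,"z":1,"fingers":1},{"wx":0,"wy":0,"wz":0,"x":1,"y":0.5,"z":1,"fingers":1},{"wx":0,"wy":0,"wz":0,"x":1,"y":0.5,"z":1,"fingers":1},{"wx":0,"wy":0,"wz":0,"x":1,"y":0.5,"z":1,"fingers":1},{"wx":0,"wy":0,"wz":0,"x":1,"y":0.5,"z":1,"fingers":1}])

```text
time: 18.95
tool_pos: [0.5541, -0.2173, 0.1617]
tcp_rot: [1.316, 1.136, -1.316]
wrist_force: [-0.4, 0.6, -1.6]
width: 0.1
```

```bash
python3 - <<'E'
from h import *
d=grab('side','s11');s=d['state'];print(s['tool_pos'],s['width'],s['wrist_force'],abs(s['joint_vel']).max())
d=grab('scene','c11')
E
python3 legs.py .0905 s11 c11
```

```text
[ 0.55411404 -0.21726602  0.16165401] 0.09959198913931226 [-0.40357555  0.56830198 -1.60028338] 0.0010509158016365433
s11 long 112 tip [ 548.3 -238.4] slope [ 0.003 -0.009] err tip-hole mm [-1.3  0.5] minz 0.08832286722067695
s11 short 20 tip [ 555.7 -191. ] slope [-0.129 -0.203] err tip-hole mm [-0.2  2.2] minz 0.1107460398683815
c11 long 165 tip [ 550.6 -237.4] slope [ 0.005 -0.005] err tip-hole mm [-0.3 -0.4] minz 0.09048135000121954
c11 short 86 tip [ 557.3 -191.4] slope [-0.011 -0.025] err tip-hole mm [-0.  -0.3] minz 0.10912231345585338
```

All the tip-to-hole errors are within about 2.3 mm, the tip is about 15 mm up, and the arm is at rest. I'm handing in the job now.

```bash
python3 -c "
from workcell import finish_job
print(finish_job())"
```

```text
the job is handed in; nothing more can be done
None
```

I swept the four turnings into the tray with the scraper and put it back on the bench near where it started. The larger shackle is now held above the padlock with its long leg over the hole nearer the tray. I handed the job in at about 19 s; no verdict was reported.

**Turnings and scraper:** The side and scene views placed all four turnings inside the tray, lying on its floor. The last pictures still showed them there. A side view taken after I let go showed the scraper upright on its blade, with its top 50 mm above the bench (nominally 52 mm).

**Shackle position:** The scene camera put both leg ends within 0.5 mm of their hole centres. The side camera gave 1.4 mm for the long leg and 2.2 mm for the short leg, but the short-leg figure comes from only about 20 pixels. The long leg's end is 13 to 15 mm above the padlock.

**Uprightness and stillness:** The arm was at rest and the wrist force showed no contact.
- **Tilt:** The fits showed the legs upright to within about 0.03 rad. The exception was the side camera's short-leg fit, which showed a slope of about 0.2 rad. I discounted it because it rests on so few pixels and disagrees with the other views.

**Other objects:** None looked disturbed in the last full picture, but I didn't measure their positions again at the end.

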